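# Clear the polisher off the panel and find the open insert with the gauge pin

## Robot

A 6-joint arm with a two-finger parallel gripper is mounted at the origin on the work surface. World frame = base frame: x ahead of the robot, y to its left, z up, the work surface at z = 0. Lengths are in m, angles in rad, forces in N, time in s.
With the tool pointing down it reaches from about 0.3 to 0.875 m from the base axis. Payload 6.4 kg.
Tool frame: the origin (TCP) lies at the very end of the fingers, on their centre line; the grasp point (between the pads) lies 19 mm behind it; z points along the fingers, y is the direction in which the jaws open and shut (so a half turn about z gives the same grasp; the last joint's range is limited). The gripper opens to 85 mm and grips with 20 to 120 N. Pads are 22 mm wide; open, the fingers measure 114 mm over their backs; the gripper's body (76 mm by 85 mm) begins 54 mm behind the grasp point. The pads swing forward as they close: fully open they stand 13 mm farther back than shut.
Start: joints at [-0.206, 0.181, 1.607, -0, 1.354, -0.206], TCP at [0.575, 0, 0.231] pointing down, gripper open.
Joint ranges: [-2.99, 2.99], [-0.89, 2.07], [0.3, 2.58], [-1.14, 4.28], [0, 2.63], [-3.12, 3.12]. Speed limits (rad/s): [2.57, 2.57, 3.01, 3.14, 3.14, 3.14].

## Interface

Orientations are given as a unit quaternion [w, x, y, z].
In Python, from rig import ctrl gives the robot as it stands.
- The arm moves only by the tool step_arm, never from a script. Its argument "moves" is a list of rows, each a list of 4 numbers: the shift along the tool's x, y, z in mm, then the turn about the tool's z in rad. In form: [[dx, dy, dz, spin], ...]. A call has exactly 8 rows; each row shifts and turns the commanded pose from where the row before left it, along the tool's axes as they then stand; what a row does not reach is not made up. A row lasts 1/12 s, in which the tool goes at most 41.7 mm and 7.16 degrees, less where a joint would pass 70% of its speed; a pose out of reach is approached as far as the arm can. A call with a gripper value outside its range is refused whole. "grip" is the opening in per cent of the stroke, from 0 (shut) to 100 (fully open), set as the call begins (left out, the last holds). The fingers move at their own pace and stop on an object; "force" is the grip in N (left out, the last holds). Time passes only in rows, so rows that do not move let the fingers close, or fill a call up. It gives the time, the measured TCP pose, the force and the opening at its end, in the units of the state.
- ctrl.get_obs(): the state, without advancing time (a new reading comes with each control period).
- ctrl.grab_frame(name): name is "scene" or "side" or "wrist"; returns the picture (384x512x3 uint8, red, green, blue); there is no depth.
- ctrl.camera_model(name): a dict with "fx", "fy", "cx", "cy" (pixels), "k1" (the pictures are not rectified: a ray, as slopes to the right and down, at radius r is drawn at 1 + k1 r^2 times it, then the intrinsics apply), "extrinsics" (4x4, takes a point from camera to world coordinates). Camera axes: x right, y down, z forward; pixel columns grow to the right and rows downward; lengths in m; the calibration is good to about 2 mm. A picture is of the moment at which its call begins: read the wrist's pose just before it. camera_model takes no time and is no camera call; for the wrist camera it gives the pose at the moment of the call.
- ctrl.finish_job(): hands the job in, once; it reports no verdict.
Trained networks look in the newest picture that a camera, given by its name, has taken for a name from the list of things; names that differ only in an ending like _2 or _b are one class to them, and where a whole thing is asked for, a point or a joint stands for the part that bears it (a point fixed in the world has none). Each returns a list of dicts, best first, with "confidence" (0 to 1); they miss things now and then, are a little off and sometimes report something else, mostly with a low value. They report only what shows in the picture. A call takes as long as a camera call.
- ctrl.look_for(camera, query): "pixel" ([row, column] in pixels, amid what is visible of it).
- ctrl.spot_point(camera, query): "pixel" ([row, column] in pixels: a listed point, or the origin of a listed thing).
The state is a dict: "t": time; "joint_pos": joint angles; "joint_velocities": joint speeds; "effort": joint torques, N m; "tool_pos": TCP position; "tcp_rot": TCP orientation; "wrist_force": force on the tool from outside, world axes, zero at the start; "ft_torque": the same for the moment, N m; "grip_width": finger opening in m.
Only numpy, scipy, OpenCV 4.12 (cv2) and the standard library are available. Lean on these libraries where they do the work, as an engineer would, in place of code of your own. Each camera call takes 0.05 s, during which the arm holds its last target. There are 200 camera calls.

## Task

The cordless polisher has been left standing on the four screw inserts of the green-rimmed panel: set it down, without dropping it or tipping it over, upright with its pink pad wholly on the round black mat, and let go. Three of the four inserts are clogged part-way down with hard lacquer and look just like the fourth, so then feel with the yellow-handled gauge pin from the blue stand for the one that is clear, and leave the pin standing in it, pushed all the way down and released. Leave the bottle, the sanding block and the spare pad where they are.

Things in the scene. Friction and masses are not known exactly. Their poses are not given: they have to be found in the camera images.
- polisher: loose black cordless polisher, 0.6 to 0.9 kg, standing on a pink pad 90 mm across, 18 mm thick, which covers the inserts at the start. Origin: centre of the pad's underside, z up. Motor head 58 mm (x) by 54 mm (y) on the pad's axis, 76 to 128 mm above the origin (its top). Battery handle, 46 mm wide, along -x to 146 mm from the axis, 58 to 106 mm up.
- polisher_grip (a point): middle of the polisher's motor head, on the pad's axis 102 mm above the pad's underside; grip here across the polisher's y (54 mm wide, flat sides)
- mat: fixed round black rubber mat with a blue ring, 180 mm across, 6 mm thick; origin at the centre of its underside
- panel: fixed plywood frame, green rim, 172 (x) by 232 (y) mm, flat top 50 mm above the bench; origin: centre of its underside. In its middle four aluminium inserts, 40 mm squares flush with the top, 2 by 2, each with a round hole 12 mm across. The clear hole is 42 mm deep, the three clogged ones 16 mm. Which is clear changes from run to run and cannot be seen.
- bore0 (a point): centre of the mouth of the insert hole at panel x +20 mm, y +20 mm, on the panel's top face; any of the four may be the clear one
- bore1 (a point): centre of the mouth of the insert hole at panel x +20 mm, y -20 mm, on the panel's top face; any of the four may be the clear one
- bore2 (a point): centre of the mouth of the insert hole at panel x -20 mm, y -20 mm, on the panel's top face; any of the four may be the clear one
- bore3 (a point): centre of the mouth of the insert hole at panel x -20 mm, y +20 mm, on the panel's top face; any of the four may be the clear one
- stand: fixed blue block 70 x 70 x 50 mm in which the gauge pin stands upright, in a hole 11 mm across and 44 mm deep; origin at the centre of its underside
- pin: loose gauge pin, 130 mm long, 60 g: steel shank 9 mm thick, 80 mm long, with a 5 mm conical tip, then a yellow handle 24 x 24 mm (sides along its x and y), 50 mm long, a 17 mm collar just below it. Origin at the tip, z up along the pin to the handle.
- pin_tip (a point): tip of the gauge pin (its lower end)
- pin_handle (a point): middle of the pin's yellow handle, 105 mm above the tip; grip here across two flat sides (24 mm)
- polish: bystander: white bottle 60 mm across, 160 mm tall, origin under its base
- sander: bystander: orange and cork sanding block 60 x 120 x 42 mm, origin under its base
- spare_pad: bystander: spare pink pad 90 mm across, 24 mm thick, origin under its base

How it is judged:
On the way:
1. the polisher stands upright on its pad, wholly on the mat, and is let go (horizontal distance between polisher and mat below 0.045 m and z of polisher in the frame of mat below 0.012 m and angle between polisher's own z axis and vertical below 0.1 rad and linear speed of polisher below 0.02 m/s and contact force between polisher and the fingers below 0.1 N), for 0.2 s.
At the end, for the whole second after the job is handed in: Polisher upright (0.1 rad), still, released on the mat, pad centre within 45 mm of the mat's centre; pin upright (0.15 rad), still, released, tip within 4 mm of a hole's axis and below 14 mm over the bench (36 mm deep: only the clear hole allows it); bystanders within 30 mm of their starts (all of step 1 and (horizontal distance between pin_tip and bore0 below 0.004 m or horizontal distance between pin_tip and bore1 below 0.004 m or horizontal distance between pin_tip and bore2 below 0.004 m or horizontal distance between pin_tip and bore3 below 0.004 m) and z of pin_tip in the frame of panel below 0.014 m and angle between pin's own z axis and vertical below 0.15 rad and linear speed of pin below 0.02 m/s and contact force between pin and the fingers below 0.1 N and distance of each of polish, sander, spare_pad from where it was at the start of the episode below 0.03 m); the robot touches nothing.
It fails at once if the polisher is tipped by more than 0.6 rad (angle between polisher's own z axis and vertical above 0.6 rad).
It fails at once if the polisher is dropped: let go over the mat with its pad more than 14 mm above it (z of polisher in the frame of mat above 0.02 m and horizontal distance between polisher and mat below 0.09 m and contact force between polisher and the fingers below 0.1 N).
It fails at once if the polish bottle is knocked away by more than 30 mm (distance of polish from where it was at the start of the episode above 0.03 m).
It fails at once if the sanding block is knocked away by more than 30 mm (distance of sander from where it was at the start of the episode above 0.03 m).
It fails at once if the spare pad is knocked away by more than 30 mm (distance of spare_pad from where it was at the start of the episode above 0.03 m).
It also fails if it takes over 64 s, if anything falls off the work surface, if the arm or the gripper's body presses on something with over 40 N, if the wrist force passes 120 N, or if a joint passes its speed limit or range.

## Working session

There is one attempt and no reset: what is moved stays moved. The work goes in short steps, Python scripts to look and compute and a tool call to move; the robot and the scene stay as the last step left them, time stands still between calls to the robot, and variables do not carry over. Pictures are saved under pics/ and viewed, about 8 in all and at most 12, crops included, and the job is handed in when it is done.

Besides the shell and the picture viewer there is one more tool, called after "Request:" as name([rows], argument=value, ...), one row to a line, values as JSON. step_arm: Moves the arm, as the interface text tells. Its arguments: {"type":"object","properties":{"moves":{"type":"array","items":{"type":"array","items":{"type":"number"}}},"grip":{"type":"number"},"force":{"type":"number"}},"required":["moves"]}

```bash
mkdir -p pics; ls; cat > h.py <<'E'
import numpy as np, cv2
from rig import ctrl
def ray(cam,px):
    m=ctrl.camera_model(cam); E=np.array(m["extrinsics"])
    K=np.array([[m["fx"],0,m["cx"]],[0,m["fy"],m["cy"]],[0,0,1.]])
    p=cv2.undistortPoints(np.array([[[px[1],px[0]]]],float),K,np.array([m["k1"],0,0,0,0.]),None,None,None,(3,100,1e-12)) if False else cv2.undistortPoints(np.array([[[px[1],px[0]]]],float),K,np.array([m["k1"],0,0,0,0.]))
    d=E[:3,:3]@np.array([*p[0,0],1]); return E[:3,3],d
def onz(cam,px,z):
    o,d=ray(cam,px); return o+d*(z-o[2])/d[2]
def proj(cam,P):
    m=ctrl.camera_model(cam); E=np.array(m["extrinsics"])
    q=E[:3,:3].T@(np.array(P)-E[:3,3]); s=q[:2]/q[2]; s=s*(1+m["k1"]*(s@s))
    return np.array([m["fy"]*s[1]+m["cy"],m["fx"]*s[0]+m["cx"]])
def tri(c1,p1,c2,p2):
    o1,d1=ray(c1,p1);o2,d2=ray(c2,p2)
    a=np.linalg.lstsq(np.c_[d1,-d2],o2-o1,rcond=None)[0]
    A,B=o1+a[0]*d1,o2+a[1]*d2
    return (A+B)/2,np.linalg.norm(A-B)
def snap(cam,name):
    f=ctrl.grab_frame(cam); cv2.imwrite(f"pics/{name}.png",f[:,:,::-1]); return f
E
python3 - <<'E'
from h import *
a=snap("scene","a");b=snap("side","b")
for c in("scene","side"):
    m=ctrl.camera_model(c);print(c,m["fx"],m["k1"],np.round(m["extrinsics"],3).tolist())
best={}
for q in["polisher","polisher_grip","mat","panel","stand","pin","pin_handle","polish","sander","spare_pad"]:
    for c in("scene","side"):
        r=ctrl.spot_point(c,q); best[q,c]=r[0]["pixel"] if r else None
        print(q,c,[(np.round(x["pixel"]).tolist(),round(x["confidence"],2)) for x in r[:2]])
    if best[q,"scene"] is not None and best[q,"side"] is not None:
        print("  ",np.round(tri("scene",best[q,"scene"],"side",best[q,"side"])[0],3),tri("scene",best[q,"scene"],"side",best[q,"side"])[1])
E
python3 -c "
import cv2,numpy as np
a=np.hstack([cv2.imread('pics/a.png'),cv2.imread('pics/b.png')]);cv2.imwrite('pics/ab.png',cv2.resize(a,(800,300)))"
```

```text
pics
scene 474.6485871553657 -0.1359601610678501 [[0.018, 0.719, -0.695, 1.433], [1.0, -0.021, 0.004, -0.004], [-0.012, -0.695, -0.719, 0.978], [0.0, 0.0, 0.0, 1.0]]
side 445.37178246297094 -0.007745542160159297 [[0.866, -0.389, 0.313, 0.258], [-0.499, -0.663, 0.558, -0.625], [-0.01, -0.64, -0.768, 0.98], [0.0, 0.0, 0.0, 1.0]]
polisher scene [([197.0, 248.0], 0.86), ([201.0, 131.0], 0.75)]
polisher side [([210.0, 240.0], 0.81)]
   [0.566 0.005 0.049] 0.006621204432955649
polisher_grip scene [([170.0, 251.0], 0.72)]
polisher_grip side [([184.0, 241.0], 0.96)]
   [0.572 0.011 0.15 ] 0.004648326944031818
mat scene [([184.0, 349.0], 0.94)]
mat side [([164.0, 161.0], 0.96)]
   [ 0.463  0.309 -0.008] 0.015164205874713949
panel scene [([211.0, 251.0], 0.97)]
panel side [([218.0, 237.0], 0.56), ([328.0, 301.0], 0.48)]
   [ 0.566  0.017 -0.005] 0.015458285775269759
stand scene [([201.0, 132.0], 0.87)]
stand side [([327.0, 298.0], 0.94)]
   [ 0.534 -0.32   0.008] 0.00042787071926510777
pin scene [([267.0, 243.0], 0.69)]
pin side [([329.0, 297.0], 0.54)]
   [ 0.592 -0.115 -0.311] 0.2174547244833711
pin_handle scene [([176.0, 130.0], 0.73)]
pin_handle side [([306.0, 298.0], 0.61)]
   [ 0.532 -0.311  0.103] 0.0024531829465533565
polish scene [([184.0, 351.0], 0.5)]
polish side [([151.0, 255.0], 0.51), ([195.0, 300.0], 0.47)]
   [0.665 0.194 0.131] 0.14476930722063036
sander scene [([254.0, 154.0], 0.69)]
sander side [([270.0, 337.0], 0.74)]
   [ 0.706 -0.242 -0.011] 0.0022718302362819236
spare_pad scene [([267.0, 244.0], 0.68)]
spare_pad side [([195.0, 302.0], 0.97)]
   [ 0.759 -0.008  0.003] 0.007101020746719704
```

View pics/a.png

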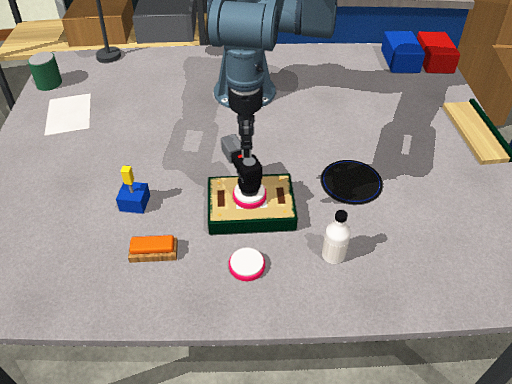

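View pics/b.png

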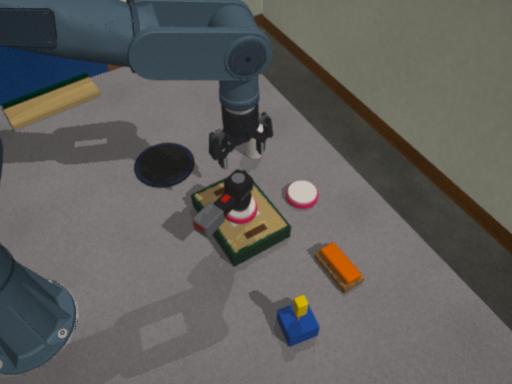

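The scene picture shows the polisher on the panel at (190,248), mat (181,352), stand with pin (197,132), and bottle (240,336). The side picture agrees, with the polisher's handle running towards lower left at (215,208). Next is a wrist look for the polisher's yaw.

```bash
python3 - <<'E'
from h import *
o=ctrl.get_obs();print(np.round(o["tcp_rot"],3),np.round(o["tool_pos"],4),o["t"],o["grip_width"])
w=snap("wrist","c");m=ctrl.camera_model("wrist");print(m["fx"],np.round(m["extrinsics"],3).tolist())
for q in["polisher_grip","polisher","panel"]:
    print(q,[(np.round(x["pixel"]).tolist(),round(x["confidence"],2)) for x in ctrl.spot_point("wrist",q)[:2]])
for c,p in(("scene",(182,352)),("side",(165,164))): print("mat",onz(c,p,.006))
for c,p in(("scene",(143,228)),("side",(217,208))): print("handle end",onz(c,p,.13))
a=cv2.imread("pics/a.png")[120:240,190:310];b=cv2.imread("pics/b.png")[160:270,180:300]
cv2.imwrite("pics/ab.png",np.hstack([cv2.resize(a,(400,400),interpolation=2),cv2.resize(b,(400,400),interpolation=2)]))
E
```

```text
[-0.     0.707  0.707 -0.   ] [0.575  0.     0.2313] 1.1 0.08534768015851273
316.9852454901225 [[1.0, 0.0, 0.001, 0.576], [0.0, -0.96, -0.278, 0.071], [0.001, 0.278, -0.96, 0.374], [0.0, 0.0, 0.0, 1.0]]
polisher_grip [([188.0, 239.0], 0.6)]
polisher [([163.0, 248.0], 0.56)]
panel []
mat [0.47741388 0.30642935 0.006     ]
mat [0.46483145 0.29840022 0.006     ]
handle end [ 0.43935632 -0.0474428   0.13      ]
handle end [ 0.46396067 -0.02763626  0.13      ]
```

View pics/c.png

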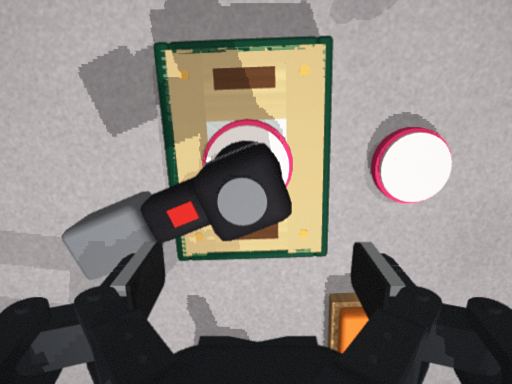

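View pics/ab.png

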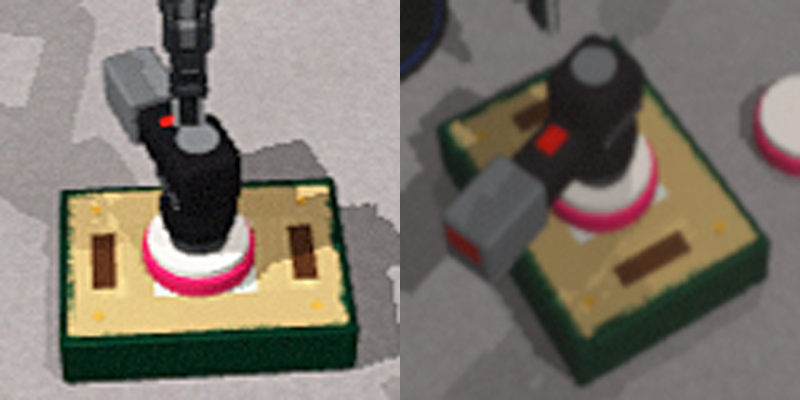

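The wrist picture (up = +y) shows the head disc at (202,242), the pad near (163,248), the handle going left and down to (238,98), and the panel corners at (43,158), (38,331), (259,179) and (255,327).

```bash
python3 - <<'E'
from h import *
print("head",onz("wrist",(202,242),.178),"scene",onz("scene",(161.5,249),.178),"side",onz("side",(177.7,238.8),.178))
# handle top edge mid pts at z=.156 : battery far-end mid & near
A=onz("wrist",(257,79),.150);print("handle end mid",A)
# handle top long edges (z~.156): upper edge (236,63)->(191,150); lower: (278,92)->(244,160?)
for p,q in(((236,63),(191,150)),((278,92),(255,135)),((195,143),(158,232)),((240,160),(229,212))):
    d=onz("wrist",q,.156)-onz("wrist",p,.156);print("yaw",np.arctan2(d[1],d[0]))
for p in((43,158),(38,331),(259,179),(255,327)):print("corner",onz("wrist",p,.05))
w=cv2.imread("pics/c.png").astype(int); B,G,R=w[...,0],w[...,1],w[...,2]
m=(R>150)&(G<90)&(B>60); ys,xs=np.nonzero(m[110:210,195:300]); print("pad pinkbox",ys.min()+110,xs.min()+195,xs.max()+195)
l=onz("wrist",(165,xs.min()+195),.059);r=onz("wrist",(165,xs.max()+195),.059);t=onz("wrist",(ys.min()+110,248),.059);print(l,r,t)
# mat ellipse
for n,c,roi in(("a","scene",(150,210,310,395)),("b","side",(135,195,125,205))):
    I=cv2.imread(f"pics/{n}.png")[roi[0]:roi[1],roi[2]:roi[3]]
    M=(I.max(2)<75).astype(np.uint8)
    k=max(cv2.findContours(M,0,1)[0],key=cv2.contourArea)
    P=np.array([onz(c,(p[0][1]+roi[0],p[0][0]+roi[2]),.006)[:2] for p in k])
    print("mat",cv2.minEnclosingCircle(P.astype(np.float32)))
E
```

```text
head [0.56587965 0.00647753 0.178     ] scene [0.56776203 0.00783561 0.178     ] side [0.56711741 0.00587345 0.178     ]
handle end mid [ 0.43511202 -0.0486155   0.15      ]
yaw 0.4710533935808981
yaw 0.5081790744965297
yaw 0.393989410588197
yaw 0.22388679580568843
corner [0.48217158 0.121772   0.05      ]
corner [0.64499751 0.12607216 0.05      ]
corner [ 0.48681224 -0.1042585   0.05      ]
corner [ 0.65481582 -0.09917824  0.05      ]
pad pinkbox 119 203 291
[0.52094457 0.00638068 0.059     ] [0.60989245 0.00639409 0.059     ] [0.56678894 0.0518841  0.059     ]
mat ((0.47369271516799927, 0.3060740828514099), 0.0925956666469574)
mat ((0.46469810605049133, 0.30231034755706787), 0.09341563284397125)
```

Request:
step_arm([
  [6.5,-8,0,0.115],
  [0,0,0,0.115],
  [0,0,0,0.115],
  [0,0,0,0.115],
  [0,0,0,0.115],
  [0,0,0,0.115],
  [0,0,0,0.115],
  [0,0,0,0.115],
], grip=100, force=60)

```text
t: 1.97
tool_pos: [0.567, 0.0065, 0.2313]
tcp_rot: [0.0, 0.948, 0.317, -0.0]
wrist_force: [0.4, 0.5, -0.6]
grip_width: 0.0856
```

Request:
step_arm([
  [0,0,0,0.115],
  [0,0,0,0.115],
  [0,0,10,0],
  [0,0,10,0],
  [0,0,0,0],
  [0,0,0,0],
  [0,0,0,0],
  [0,0,0,0],
])

```text
t: 2.63
tool_pos: [0.5672, 0.0065, 0.2115]
tcp_rot: [0.0, 0.978, 0.209, 0.0]
wrist_force: [-0.4, 0.1, 0.3]
grip_width: 0.0857
```

```bash
python3 - <<'E'
from h import *
from scipy.spatial.transform import Rotation as R
o=ctrl.get_obs();Q=R.from_quat(o["tcp_rot"],scalar_first=True).as_matrix();print(np.round(Q,3).tolist(),np.round(o["tool_pos"],4),o["t"],o["wrist_force"])
w=snap("wrist","d")
E
```

```text
[[0.912, 0.409, 0.0], [0.409, -0.912, -0.0], [0.0, 0.0, -1.0]] [0.5672 0.0065 0.2115] 2.6333 [-0.43831504  0.1363523   0.3223081 ]
```

View pics/d.png

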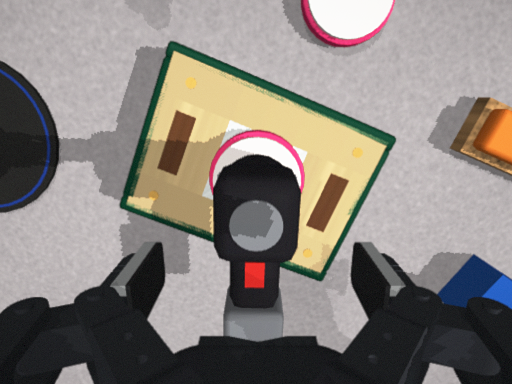

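The polisher is symmetric between the open fingers with its handle straight down in the picture (head disc at (225,256)), so the yaw matches. I'll descend and grip.

Request:
step_arm([
  [0,0,16,0],
  [0,0,16,0],
  [0,0,16,0],
  [0,0,16,0],
  [0,0,12,0],
  [0,0,0,0],
  [0,0,0,0],
  [0,0,0,0],
])

```text
t: 3.35
tool_pos: [0.5678, 0.0064, 0.1363]
tcp_rot: [0.0, 0.978, 0.209, 0.001]
wrist_force: [-0.3, 0.1, 1.0]
grip_width: 0.0857
```

Request:
step_arm([
  [0,0,0,0],
  [0,0,0,0],
  [0,0,0,0],
  [0,0,0,0],
  [0,0,0,0],
  [0,0,0,0],
  [0,0,0,0],
  [0,0,0,0],
], grip=30, force=70)

```text
t: 4.02
tool_pos: [0.5676, 0.0067, 0.1365]
tcp_rot: [0.0, 0.978, 0.209, 0.001]
wrist_force: [-3.4, 1.3, 5.5]
grip_width: 0.0535
```

Request:
step_arm([
  [0,0,0,0],
  [0,0,-5,0],
  [0,0,-10,0],
  [0,0,-15,0],
  [0,0,0,0],
  [0,0,0,0],
  [0,0,0,0],
  [0,0,0,0],
])

```text
t: 4.68
tool_pos: [0.5662, 0.0066, 0.1641]
tcp_rot: [-0.0, 0.978, 0.209, -0.001]
wrist_force: [-0.1, 0.0, -7.7]
grip_width: 0.0535
```

Request:
step_arm([
  [0.5,-5,-5,0],
  [1,-10,-5,0],
  [1.5,-15,0,0],
  [1.5,-15,0,0],
  [1.5,-15,0,0],
  [1.5,-15,0,0],
  [1.5,-15,0,0],
  [1.5,-15,0,0],
])

```text
t: 5.35
tool_pos: [0.5325, 0.109, 0.1752]
tcp_rot: [-0.0, 0.978, 0.209, -0.0]
wrist_force: [0.3, 0.4, -8.4]
grip_width: 0.0535
```

Request:
step_arm([
  [1.5,-15,0,0],
  [1.5,-15,0,0],
  [1.5,-15,0,0],
  [1.5,-15,0,0],
  [1.5,-15,0,0],
  [1.5,-15,0,0],
  [1.5,-15,0,0],
  [1.5,-15,0,0],
])

```text
t: 6.02
tool_pos: [0.494, 0.2232, 0.1752]
tcp_rot: [-0.0, 0.978, 0.209, -0.0]
wrist_force: [0.0, 0.4, -8.1]
grip_width: 0.0533
```

Request:
step_arm([
  [1.5,-15,0,0],
  [1.5,-15,0,0],
  [1.5,-15,0,0],
  [1.5,-15,0,0],
  [1.5,-15,0,0],
  [1,-7,0,0],
  [0,-5,0,0],
  [0,0,0,0],
])

```text
t: 6.68
tool_pos: [0.4668, 0.3051, 0.1752]
tcp_rot: [-0.0, 0.978, 0.21, -0.0]
wrist_force: [-0.1, -0.9, -8.3]
grip_width: 0.053
```

```bash
python3 - <<'E'
from h import *
o=ctrl.get_obs();print(np.round(o["tool_pos"],4),o["t"],o["wrist_force"],o["grip_width"])
snap("scene","e1");snap("side","e2")
a=cv2.imread("pics/e1.png")[80:220,270:410];b=cv2.imread("pics/e2.png")[80:220,100:240]
cv2.imwrite("pics/e.png",np.hstack([cv2.resize(a,(400,400),interpolation=2),cv2.resize(b,(400,400),interpolation=2)]))
E
```

```text
[0.4668 0.3051 0.1752] 6.6833 [-0.0884729  -0.92624538 -8.27924876] 0.053035227074900125
```

View pics/e.png

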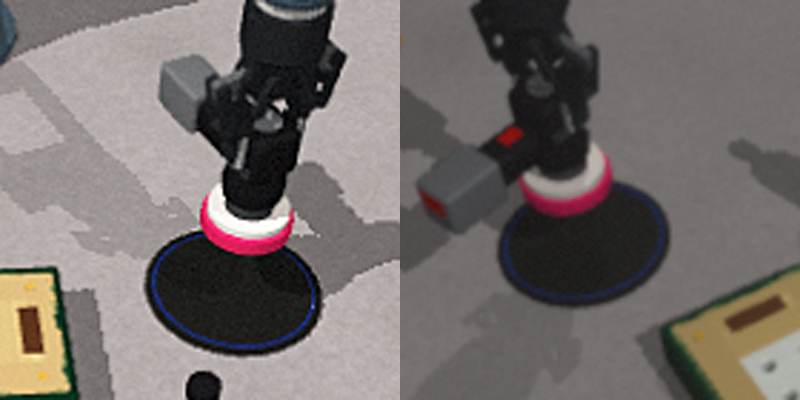

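The polisher hangs upright, with its pad above the mat in both views. I'll lower it.

Request:
step_arm([
  [0,0,8,0],
  [0,0,14,0],
  [0,0,14,0],
  [0,0,14,0],
  [0,0,14,0],
  [0,0,8,0],
  [0,0,4,0],
  [0,0,0,0],
])

```text
t: 7.45
tool_pos: [0.4674, 0.3032, 0.0981]
tcp_rot: [0.0, 0.978, 0.208, -0.001]
wrist_force: [-1.3, 0.3, -7.5]
grip_width: 0.0533
```

Request:
step_arm([
  [0,0,1,0],
  [0,0,1,0],
  [0,0,1,0],
  [0,0,1,0],
  [0,0,0.5,0],
  [0,0,0.5,0],
  [0,0,0,0],
  [0,0,0,0],
])

```text
t: 8.12
tool_pos: [0.4678, 0.304, 0.0943]
tcp_rot: [-0.0, 0.978, 0.209, 0.0]
wrist_force: [-1.2, 0.4, -7.8]
grip_width: 0.0536
```

Request:
step_arm([
  [0,0,0.5,0],
  [0,0,0.5,0],
  [0,0,0.5,0],
  [0,0,0.5,0],
  [0,0,0.5,0],
  [0,0,0.5,0],
  [0,0,0,0],
  [0,0,0,0],
])

```text
t: 8.78
tool_pos: [0.4683, 0.3043, 0.0925]
tcp_rot: [-0.0, 0.978, 0.209, 0.001]
wrist_force: [-5.2, 0.5, 6.2]
grip_width: 0.0537
```

Contact. Releasing.

Request:
step_arm([
  [0,0,0,0],
  [0,0,0,0],
  [0,0,0,0],
  [0,0,0,0],
  [0,0,0,0],
  [0,0,0,0],
  [0,0,0,0],
  [0,0,0,0],
], grip=100)

```text
t: 9.45
tool_pos: [0.4679, 0.304, 0.0913]
tcp_rot: [-0.0, 0.978, 0.209, -0.0]
wrist_force: [0.3, 0.0, -0.1]
grip_width: 0.085
```

Request:
step_arm([
  [0,0,-10,0],
  [0,0,-15,0],
  [0,0,-15,0],
  [0,0,-20,0],
  [0,0,-20,0],
  [0,0,-20,0],
  [0,0,-20,0],
  [0,0,0,0],
])

```text
t: 10.12
tool_pos: [0.4703, 0.305, 0.2168]
tcp_rot: [-0.001, 0.978, 0.209, 0.004]
wrist_force: [0.9, 0.2, 0.5]
grip_width: 0.0856
```

```bash
python3 - <<'E'
from h import *
o=ctrl.get_obs();print(np.round(o["tool_pos"],4),o["t"],o["grip_width"],o["joint_pos"])
snap("scene","f1");snap("side","f2")
R={}
for q in["polisher","stand","pin_handle","pin_tip","panel","bore0","bore1","bore2","bore3","polisher_grip"]:
    for c in("scene","side"):
        r=ctrl.spot_point(c,q);R[c]=r[0]["pixel"] if r else None
        print(q,c,[(np.round(x["pixel"],1).tolist(),round(x["confidence"],2)) for x in r[:2]])
    if R["scene"] is not None and R["side"] is not None:print("  ",tri("scene",R["scene"],"side",R["side"]))
a=cv2.imread("pics/f1.png")[150:290,100:310];b=cv2.imread("pics/f2.png")[110:350,110:350]
cv2.imwrite("pics/f.png",np.hstack([cv2.resize(a,(400,400),interpolation=2),cv2.resize(b,(400,400),interpolation=2)]))
E
```

```text
[0.4703 0.305  0.2168] 10.1167 0.08560099584853247 [3.63592138e-01 1.56250789e-01 1.66542442e+00 3.94981653e-05
 1.31154727e+00 1.51343233e+00]
polisher scene [([178.4, 351.3], 0.7)]
polisher side [([161.2, 161.5], 0.57)]
   (array([0.4641411 , 0.30828078, 0.01057009]), np.float64(0.006270452004792761))
stand scene [([201.5, 135.3], 0.72), ([155.6, 358.4], 0.32)]
stand side [([325.5, 296.9], 0.95)]
   (array([ 0.53437083, -0.31362777,  0.0034509 ]), np.float64(0.002403897137702536))
pin_handle scene [([176.2, 126.0], 0.78)]
pin_handle side [([304.9, 299.1], 0.63), ([193.4, 301.4], 0.29)]
   (array([ 0.53543459, -0.3155961 ,  0.10717231]), np.float64(0.006490760149898449))
pin_tip scene []
pin_tip side []
panel scene [([210.8, 252.1], 0.7)]
panel side [([220.3, 237.0], 0.6)]
   (array([ 0.56244409,  0.01746628, -0.01045804]), np.float64(0.006344290592157109))
bore0 scene [([192.8, 243.4], 0.91), ([201.8, 255.7], 0.85)]
bore0 side [([198.8, 244.9], 0.96), ([218.9, 235.9], 0.7)]
   (array([ 0.58299213, -0.00207479,  0.08802838]), np.float64(0.014453300427294152))
bore1 scene [([192.8, 243.4], 0.91), ([201.8, 255.7], 0.85)]
bore1 side [([198.8, 244.9], 0.96), ([218.9, 235.9], 0.7)]
   (array([ 0.58299213, -0.00207479,  0.08802838]), np.float64(0.014453300427294152))
bore2 scene [([192.8, 243.4], 0.91), ([201.8, 255.7], 0.85)]
bore2 side [([198.8, 244.9], 0.96), ([218.9, 235.9], 0.7)]
   (array([ 0.58299213, -0.00207479,  0.08802838]), np.float64(0.014453300427294152))
bore3 scene [([192.8, 243.4], 0.91), ([201.8, 255.7], 0.85)]
bore3 side [([198.8, 244.9], 0.96), ([218.9, 235.9], 0.7)]
   (array([ 0.58299213, -0.00207479,  0.08802838]), np.float64(0.014453300427294152))
polisher_grip scene [([157.5, 358.3], 0.77)]
polisher_grip side [([141.3, 159.1], 0.98)]
   (array([0.46947839, 0.31157545, 0.09265783]), np.float64(0.003520764987523561))
```

View pics/f.png

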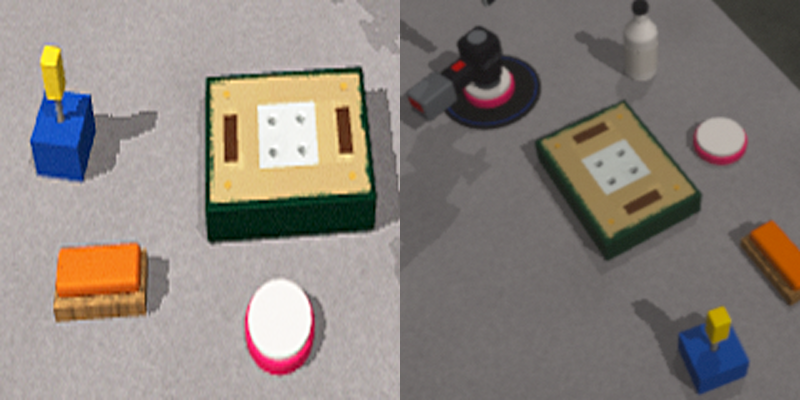

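The polisher stands upright and released on the mat, and the panel's four holes are free. I'll go above the panel for a close look at them.

Request:
step_arm([
  [-2,15,0,0],
  [-3,29,0,0],
  [-3,29,0,0],
  [-3,29,0,0],
  [-3,29,0,0],
  [-3,29,0,0],
  [-3,29,0,0],
  [-3,29,0,0],
])

```text
t: 11.88
tool_pos: [0.5362, 0.0942, 0.2115]
tcp_rot: [0.0, 0.978, 0.209, 0.0]
wrist_force: [0.6, -0.5, 0.0]
grip_width: 0.0858
```

Request:
step_arm([
  [-3,29,0,0],
  [-3,29,0,0],
  [-3,22,0,0],
  [0,10,0,0],
  [0,0,0,0],
  [0,0,0,0],
  [0,0,0,0],
  [0,0,0,0],
])

```text
t: 12.55
tool_pos: [0.5641, 0.0112, 0.2113]
tcp_rot: [-0.0, 0.978, 0.21, -0.0]
wrist_force: [-0.1, -0.0, -0.6]
grip_width: 0.0857
```

```bash
python3 - <<'E'
from h import *
o=ctrl.get_obs();print(np.round(o["tool_pos"],4),np.round(o["tcp_rot"],3),o["t"])
w=snap("wrist","g")
for x in ctrl.spot_point("wrist","bore0"): print(np.round(x["pixel"],1),round(x["confidence"],2),onz("wrist",x["pixel"],.05).round(4))
for q in("pin_handle","stand"):
  for x in ctrl.spot_point("wrist",q): print(q,np.round(x["pixel"],1),round(x["confidence"],2))
g=cv2.cvtColor(w,cv2.COLOR_RGB2GRAY)
m=ctrl.camera_model("wrist");np.save("wg.npy",m["extrinsics"])
E
```

```text
[0.5641 0.0112 0.2113] [-0.     0.978  0.21  -0.   ] 12.55
stand [286.5 477.7] 0.69
```

View pics/g.png

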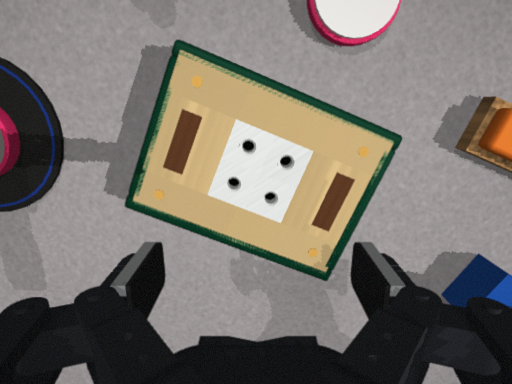

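The holes sit in the white plate at about (146,249), (161,287), (183,234) and (198,271).

```bash
cat >> h.py <<'E'
def holes(img,guess,r=13):
    g=cv2.cvtColor(img,cv2.COLOR_RGB2GRAY); out=[]
    for y,x in guess:
        y0,x0=int(y)-r,int(x)-r; c=cv2.resize(g[y0:y0+2*r+1,x0:x0+2*r+1],None,fx=8,fy=8,interpolation=cv2.INTER_CUBIC)
        k=max(cv2.findContours((c<130).astype(np.uint8),0,1)[0],key=cv2.contourArea)
        (ex,ey),ax,_=cv2.fitEllipse(cv2.convexHull(k)); out.append((y0+(ey+.5)/8-.5,x0+(ex+.5)/8-.5,ax[0]/8,ax[1]/8))
    return np.array(out)
def square(P):  # panel centre and yaw from the 4 holes in order 0..3
    T=np.array([[20,20],[20,-20],[-20,-20],[-20,20]])/1e3; c=P.mean(0)
    z=((P-c)@[1,1j])/(T@[1,1j]); yaw=np.angle(z.mean()); s=abs(z.mean())
    R=np.array([[np.cos(yaw),-np.sin(yaw)],[np.sin(yaw),np.cos(yaw)]]); return c,yaw,s,c+T@R.T
E
python3 - <<'E'
from h import *
w=cv2.imread("pics/g.png")[:,:,::-1]
H=holes(w,[(146,249),(161,287),(198,271),(183,234)]);print(H.round(1))
P=np.array([onz("wrist",h[:2],.05)[:2] for h in H]);print(P.round(4));print(square(P))
for c,n in(("scene","f1"),("side","f2")):
    for q in(("pin",.1),):pass
a=cv2.imread("pics/f1.png");b=cv2.imread("pics/f2.png")
# yellow centroid of handle
for n,c,I in(("f1","scene",a),("f2","side",b)):
    B,G,R=[I[...,i].astype(int) for i in range(3)]
    m=((R>120)&(G>100)&(B<70)).astype(np.uint8)
    k=max(cv2.findContours(m,0,1)[0],key=cv2.contourArea);M=cv2.moments(k);px=(M["m01"]/M["m00"],M["m10"]/M["m00"]);print(c,px,M["m00"],cv2.boundingRect(k),onz(c,px,.11))
E
```

```text
[[145.7 248.1  11.7  12.1]
 [161.1 286.   11.5  12.3]
 [197.1 270.2  10.6  11.5]
 [182.5 233.3  10.8  11.6]]
[[ 0.5862  0.0305]
 [ 0.5875 -0.0092]
 [ 0.5479 -0.0106]
 [ 0.5467  0.0291]]
(array([0.56708116, 0.00995569]), np.float64(0.03391952819271594), np.float64(0.9899534789841462), array([[ 0.58639139,  0.03062244],
       [ 0.58774791, -0.00935455],
       [ 0.54777092, -0.01071107],
       [ 0.5464144 ,  0.02926592]]))
scene (31.607447285778374, 85.59353970390309) 743.0 (66, 17, 38, 29) [-0.28598623 -0.62065366  0.11      ]
side (303.4985337243402, 301.58357771260995) 170.5 (295, 294, 14, 22) [ 0.53941288 -0.31359091  0.11      ]
```

Request:
step_arm([
  [-8,15,0,0],
  [-16,28,0,0],
  [-16,28,0,0],
  [-16,28,0,0],
  [-16,28,0,0],
  [-16,28,0,0],
  [-16,28,0,0],
  [-16,28,0,0],
])

```text
t: 13.42
tool_pos: [0.5409, -0.233, 0.2115]
tcp_rot: [0.0, 0.978, 0.209, 0.0]
wrist_force: [0.4, -0.4, 1.1]
grip_width: 0.0856
```

Request:
step_arm([
  [-16,28,0,0],
  [-16,28,0,0],
  [-8,18,0,0],
  [0,0,0,0.105],
  [0,0,0,0.105],
  [0,0,0,0.105],
  [0,0,0,0.105],
  [0,0,0,0],
])

```text
t: 14.08
tool_pos: [0.5349, -0.3155, 0.2112]
tcp_rot: [-0.0, 1.0, -0.001, -0.0]
wrist_force: [0.0, 0.5, 0.1]
grip_width: 0.0855
```

```bash
python3 - <<'E'
from h import *
o=ctrl.get_obs();print(np.round(o["tool_pos"],4),np.round(o["tcp_rot"],3),o["t"],np.round(o["joint_pos"],2))
w=snap("wrist","i")
for q in("pin_handle","stand","pin","pin_tip"):
  for x in ctrl.spot_point("wrist",q)[:2]: print(q,np.round(x["pixel"],1),round(x["confidence"],2),onz("wrist",x["pixel"],.111).round(4))
hsv=cv2.cvtColor(w,cv2.COLOR_RGB2HSV);m=cv2.inRange(hsv,(20,120,150),(35,255,255))
k=max(cv2.findContours(m,0,1)[0],key=cv2.contourArea);r=cv2.minAreaRect(k);print(r,cv2.contourArea(k))
B=cv2.boxPoints(r);print([onz("wrist",(p[1],p[0]),.136).round(4)[:2].tolist() for p in B], onz("wrist",(r[0][1],r[0][0]),.136))
E
```

```text
[ 0.5349 -0.3155  0.2112] [-0.     1.    -0.001 -0.   ] 14.0833 [-0.72  0.3   1.51  0.    1.34  0.85]
pin_handle [185.8 257.4] 0.74 [ 0.5397 -0.3148  0.111 ]
stand [164.5 258.5] 0.7 [ 0.5569 -0.3156  0.111 ]
pin [163.7 258.9] 0.95 [ 0.5575 -0.3159  0.111 ]
((256.6999816894531, 191.09999084472656), (32.24407196044922, 42.42640686035156), 8.130102157592773) 1207.5
[[0.5284, -0.3006], [0.5596, -0.3053], [0.5564, -0.3277], [0.5249, -0.3239]] [ 0.54263355 -0.31437927  0.136     ]
```

View pics/i.png

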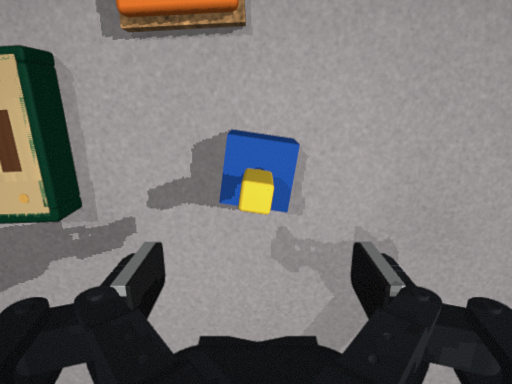

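The handle's top face is centred near (198,256) on the stand (corners (130,230), (140,299), (212,288), (201,220)), turned about 0.14 rad clockwise.

```bash
python3 - <<'E'
from h import *
w=cv2.imread("pics/i.png")
c=np.mean([onz("wrist",p,.05) for p in((130,230),(140,299),(212,288),(201,220))],0);print("stand",c)
p,q=onz("wrist",(130,230),.05),onz("wrist",(140,299),.05);print("edge",np.arctan2(*(q-p)[:2]))
p,q=onz("wrist",(220,201),.05),0
g=cv2.cvtColor(w,cv2.COLOR_BGR2HSV);print(g[165:218:2,256].tolist())
print(onz("wrist",(198.5,256),.136))
E
```

```text
stand [ 0.53707983 -0.31669682  0.05      ]
edge -3.0026105422511677
[[109, 201, 175], [109, 211, 156], [19, 79, 123], [24, 195, 156], [24, 198, 153], [24, 195, 158], [24, 195, 158], [24, 193, 156], [24, 196, 174], [26, 195, 233], [27, 183, 238], [28, 184, 238], [27, 185, 239], [27, 187, 237], [27, 188, 237], [27, 186, 238], [27, 188, 239], [27, 188, 238], [27, 186, 238], [27, 188, 238], [27, 188, 237], [27, 186, 238], [27, 187, 239], [25, 195, 229], [20, 78, 177], [165, 6, 157], [0, 8, 160]]
[ 0.53707889 -0.31389135  0.136     ]
```

Request:
step_arm([
  [2.3,0,0,0.07],
  [0,0,12,0.07],
  [0,0,20,0],
  [0,0,22,0],
  [0,0,22,0],
  [0,0,22,0],
  [0,0,15,0],
  [0,0,6,0],
])

```text
t: 15.0
tool_pos: [0.5358, -0.3144, 0.0893]
tcp_rot: [-0.001, 0.998, -0.069, -0.002]
wrist_force: [-1.1, 0.5, -0.9]
grip_width: 0.0856
```

Request:
step_arm([
  [0,0,0,0],
  [0,0,0,0],
  [0,0,0,0],
  [0,0,0,0],
  [0,0,0,0],
  [0,0,0,0],
  [0,0,0,0],
  [0,0,0,0],
], grip=0, force=40)

```text
t: 15.67
tool_pos: [0.5378, -0.3162, 0.0934]
tcp_rot: [0.001, 0.998, -0.07, 0.001]
wrist_force: [0.5, -0.3, 5.3]
grip_width: 0.0234
```

Request:
step_arm([
  [0,0,0,0],
  [0,0,0,0],
  [0,0,-5,0],
  [0,0,-10,0],
  [0,0,-15,0],
  [0,0,-15,0],
  [0,0,-15,0],
  [0,0,0,0],
])

```text
t: 16.33
tool_pos: [0.5386, -0.3169, 0.1562]
tcp_rot: [0.002, 0.998, -0.069, 0.002]
wrist_force: [0.5, -0.9, -0.1]
grip_width: 0.0236
```

Request:
step_arm([
  [0,-6,-10,0],
  [-2,-16,-5,0],
  [-3,-28,0,0],
  [-3,-28,0,0],
  [-3,-28,0,0],
  [-3,-28,0,0],
  [-3,-28,0,0],
  [-3,-28,0,0],
])

```text
t: 17.0
tool_pos: [0.5426, -0.1218, 0.1667]
tcp_rot: [-0.001, 0.998, -0.069, -0.001]
wrist_force: [-0.8, -0.4, -0.3]
grip_width: 0.0235
```

Request:
step_arm([
  [-3,-28,0,0],
  [-3,-28,0,0],
  [-3,-28,0,0],
  [-3,-20,0,0],
  [0,-10,0,0],
  [0,0,0,0],
  [0,0,0,0],
  [0,0,0,0],
])

```text
t: 17.67
tool_pos: [0.5475, -0.0109, 0.1671]
tcp_rot: [0.0, 0.998, -0.07, -0.0]
wrist_force: [-0.2, 0.4, -0.6]
grip_width: 0.0237
```

```bash
python3 - <<'E'
from h import *
o=ctrl.get_obs();print(np.round(o["tool_pos"],4),np.round(o["tcp_rot"],3),o["t"],o["wrist_force"])
w=snap("wrist","j")
for q in("pin_tip","bore0"):
  for x in ctrl.spot_point("wrist",q)[:4]: print(q,np.round(x["pixel"],1),round(x["confidence"],2),onz("wrist",x["pixel"],.084).round(4))
print("expected tip px",proj("wrist",np.array(o["tool_pos"])-[0,0,.087]))
cv2.imwrite("pics/j2.png",cv2.resize(cv2.imread("pics/j.png")[60:360,120:400],(560,600),interpolation=2))
E
```

```text
[ 0.5475 -0.0109  0.1671] [ 0.     0.998 -0.07  -0.   ] 17.6667 [-0.16201839  0.38804463 -0.63368863]
pin_tip [199.2 256.7] 0.79 [ 0.5468 -0.01    0.084 ]
expected tip px [196.61021466 257.8056453 ]
```

View pics/j2.png

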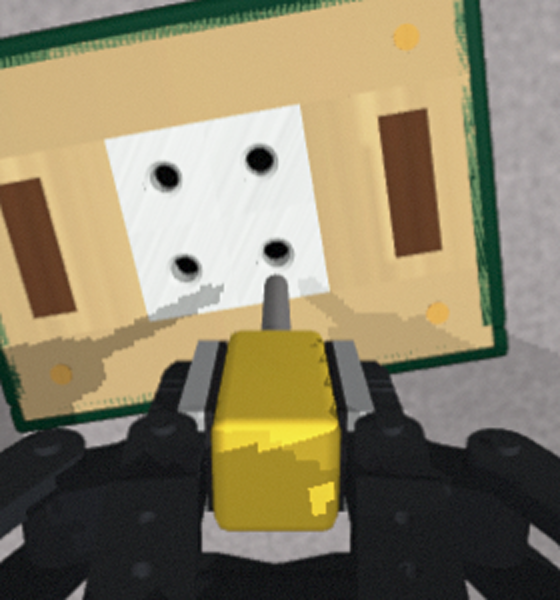

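The tip is just behind bore 2, at about (199,257) in the full picture. I'll measure the holes and the tip in the same frame.

```bash
python3 - <<'E'
from h import *
w=cv2.imread("pics/j.png")[:,:,::-1]
H=holes(w,[(148,203),(140,250),(185,258),(193,213)],10);print(H.round(1))
P=np.array([onz("wrist",h[:2],.05)[:2] for h in H]);c,y,s,Q=square(P);print(P.round(4),c,y,s,Q.round(4))
for z in(.078,.080,.082):print("tip",z,onz("wrist",(199,257.2),z).round(4))
E
```

```text
[[147.9 203.   11.8  14.2]
 [139.6 249.7  13.7  14.1]
 [185.4 258.2  11.8  13.5]
 [192.9 213.2   9.8  13.7]]
[[ 0.586   0.0291]
 [ 0.5873 -0.0099]
 [ 0.548  -0.0114]
 [ 0.5468  0.0276]] [0.56704487 0.00887181] 0.03466782377444892 0.9789057887232084 [[ 0.5863  0.0296]
 [ 0.5877 -0.0104]
 [ 0.5478 -0.0118]
 [ 0.5464  0.0282]]
tip 0.078 [ 0.545  -0.0101  0.078 ]
tip 0.08 [ 0.5456 -0.0102  0.08  ]
tip 0.082 [ 0.5463 -0.0103  0.082 ]
```

Request:
step_arm([
  [1.6,0.6,5,0],
  [0,0,8,0],
  [0,0,8,0],
  [0,0,5,0],
  [0,0,3,0],
  [0,0,3,0],
  [0,0,3,0],
  [0,0,2,0],
])

```text
t: 18.48
tool_pos: [0.5491, -0.011, 0.13]
tcp_rot: [-0.0, 0.998, -0.07, -0.0]
wrist_force: [0.3, 0.1, -0.9]
grip_width: 0.0233
```

Request:
step_arm([
  [0,0,2,0],
  [0,0,2,0],
  [0,0,1,0],
  [0,0,1,0],
  [0,0,1,0],
  [0,0,1,0],
  [0,0,1,0],
  [0,0,0,0],
])

```text
t: 19.15
tool_pos: [0.5493, -0.0111, 0.1216]
tcp_rot: [0.0, 0.998, -0.07, 0.0]
wrist_force: [-1.1, 0.3, 1.6]
grip_width: 0.0234
```

Request:
step_arm([
  [0,0,0.5,0],
  [0,0,0.5,0],
  [0,0,0.5,0],
  [0,0,0.5,0],
  [0,0,0.5,0],
  [0,0,0.5,0],
  [0,0,0,0],
  [0,0,0,0],
])

```text
t: 19.82
tool_pos: [0.5502, -0.0112, 0.1208]
tcp_rot: [0.0, 0.998, -0.069, 0.001]
wrist_force: [-5.0, 1.2, 14.9]
grip_width: 0.0235
```

Bore 2 stops at 16 mm with 15 N, so it is clogged. Next is bore 1.

Request:
step_arm([
  [0,0,-7,0],
  [0,0,-10,0],
  [0,0,-10,0],
  [0,0,0,0],
  [9.4,-1.7,0,0],
  [15,-2.6,0,0],
  [15,-2.6,0,0],
  [0,0,0,0],
])

```text
t: 20.48
tool_pos: [0.5916, -0.0099, 0.1451]
tcp_rot: [0.0, 0.998, -0.07, 0.001]
wrist_force: [0.5, -0.4, -0.5]
grip_width: 0.0236
```

Request:
step_arm([
  [0,0,4,0],
  [0,0,4,0],
  [0,0,4,0],
  [0,0,4,0],
  [0,0,3,0],
  [0,0,2,0],
  [0,0,1,0],
  [0,0,0,0],
])

```text
t: 21.15
tool_pos: [0.5889, -0.0097, 0.123]
tcp_rot: [-0.0, 0.998, -0.07, -0.0]
wrist_force: [0.3, 0.3, -1.0]
grip_width: 0.0236
```

Request:
step_arm([
  [0,0,1,0],
  [0,0,1,0],
  [0,0,1,0],
  [0,0,0.5,0],
  [0,0,0.5,0],
  [0,0,0.5,0],
  [0,0,0,0],
  [0,0,0,0],
])

```text
t: 21.82
tool_pos: [0.5891, -0.0097, 0.1188]
tcp_rot: [0.0, 0.998, -0.07, -0.0]
wrist_force: [0.9, 0.0, 0.4]
grip_width: 0.0234
```

Request:
step_arm([
  [0,0,1,0],
  [0,0,1,0],
  [0,0,1,0],
  [0,0,1,0],
  [0,0,0,0],
  [0,0,0,0],
  [0,0,0,0],
  [0,0,0,0],
])

```text
t: 22.48
tool_pos: [0.5892, -0.0097, 0.1148]
tcp_rot: [0.0, 0.998, -0.07, 0.0]
wrist_force: [0.5, 0.1, -1.0]
grip_width: 0.0232
```

Free past 16 mm, so bore 1 is the clear one. Pushing on down.

Request:
step_arm([
  [0,0,2,0],
  [0,0,2,0],
  [0,0,3,0],
  [0,0,3,0],
  [0,0,3,0],
  [0,0,2,0],
  [0,0,2,0],
  [0,0,1,0],
])

```text
t: 23.15
tool_pos: [0.5889, -0.0097, 0.0963]
tcp_rot: [-0.0, 0.998, -0.07, -0.0]
wrist_force: [0.1, 0.2, -0.4]
grip_width: 0.0238
```

Request:
step_arm([
  [0,0,0.5,0],
  [0,0,0.5,0],
  [0,0,0.5,0],
  [0,0,0.5,0],
  [0,0,0.5,0],
  [0,0,0.5,0],
  [0,0,0,0],
  [0,0,0,0],
])

```text
t: 23.82
tool_pos: [0.5896, -0.0098, 0.0952]
tcp_rot: [0.0, 0.998, -0.069, 0.001]
wrist_force: [-1.8, 0.0, 8.3]
grip_width: 0.0241
```

It is at the bottom (TCP 0.095, 8 N). Release and retreat.

Request:
step_arm([
  [0,0,-0.5,0],
  [0,0,0,0],
  [0,0,0,0],
  [0,0,0,0],
  [0,0,0,0],
  [0,0,0,0],
  [0,0,0,0],
  [0,0,0,0],
], grip=100)

```text
t: 24.48
tool_pos: [0.5891, -0.0097, 0.0942]
tcp_rot: [-0.0, 0.998, -0.07, -0.0]
wrist_force: [0.3, -1.1, -0.4]
grip_width: 0.0852
```

Request:
step_arm([
  [0,0,-10,0],
  [0,0,-20,0],
  [0,0,-20,0],
  [0,0,-20,0],
  [0,0,-20,0],
  [0,0,-20,0],
  [0,0,0,0],
  [0,0,0,0],
])

```text
t: 25.15
tool_pos: [0.5901, -0.0099, 0.2063]
tcp_rot: [0.0, 0.998, -0.07, 0.002]
wrist_force: [-1.1, -0.2, -0.4]
grip_width: 0.0856
```

Request:
step_arm([
  [-20,0,-10,0],
  [-20,0,-10,0],
  [-20,0,-10,0],
  [-20,0,0,0],
  [-20,0,0,0],
  [0,0,0,0],
  [0,0,0,0],
  [0,0,0,0],
])

```text
t: 25.82
tool_pos: [0.4903, 0.0041, 0.2338]
tcp_rot: [-0.0, 0.998, -0.07, -0.0]
wrist_force: [-0.1, 0.5, -0.2]
grip_width: 0.0855
```

```bash
python3 - <<'E'
from h import *
o=ctrl.get_obs();print(np.round(o["tool_pos"],4),o["t"],o["wrist_force"])
snap("scene","k1");snap("side","k2");snap("wrist","k3")
R={}
for q in["pin_handle","polisher_grip","polisher","sander","spare_pad","polish"]:
    for c in("scene","side"):
        r=ctrl.spot_point(c,q);R[c]=r[0]["pixel"] if r else None
    if R["scene"] is not None and R["side"] is not None:print(q,R,tri("scene",R["scene"],"side",R["side"]))
a=cv2.imread("pics/k1.png")[130:290,110:390];b=cv2.imread("pics/k2.png")[110:350,110:390]
cv2.imwrite("pics/k.png",np.hstack([cv2.resize(a,(400,300),interpolation=2),cv2.resize(b,(400,300),interpolation=2)]))
E
```

```text
[0.4903 0.0041 0.2338] 25.8167 [-0.06130188  0.48537624 -0.21444473]
pin_handle {'scene': [185.3, 241.5], 'side': [197.8, 247.5]} (array([ 0.58092835, -0.01109111,  0.10893708]), np.float64(0.002966367774192259))
polisher_grip {'scene': [154.8, 356.9], 'side': [137.2, 158.9]} (array([0.47217922, 0.30690115, 0.10819971]), np.float64(0.0025121539934302504))
polisher {'scene': [181.7, 351.2], 'side': [159.2, 162.6]} (array([0.4716377 , 0.31014516, 0.00894471]), np.float64(0.015182973205734007))
sander {'scene': [250.2, 152.5], 'side': [271.4, 335.7]} (array([ 0.69768524, -0.24490204, -0.00495541]), np.float64(0.0019334768538866994))
spare_pad {'scene': [268.5, 245.7], 'side': [196.0, 301.9]} (array([ 0.75904252, -0.00412949, -0.00426521]), np.float64(0.004440747153272219))
polish {'scene': [254.7, 335.4], 'side': [151.6, 251.5]} (array([ 0.72336589,  0.22401683, -0.00632904]), np.float64(0.0014980479457266968))
```

View pics/k.png

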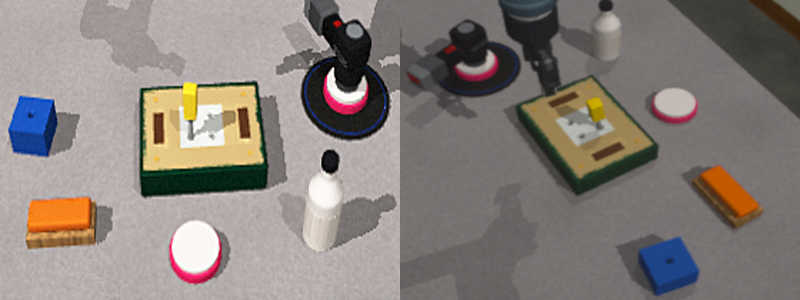

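The pin stands upright in bore 1, its handle centre is at z≈0.11 as expected for full depth. The polisher is on the mat and the bystanders haven't moved. Handing in.

```bash
python3 -c "
from rig import ctrl
print(ctrl.finish_job())"
```

```text
the job is handed in; nothing more can be done
None
```

I set the polisher upright on the mat and let it go, then left the pin standing released at the bottom of bore 1, the clear one. I handed the job in at about 26 s of the 64 s. `finish_job()` gives no verdict, so I don't know how it was judged.

- **Polisher:** it stands upright, and its pad looked wholly on the mat in both views. I let go at (0.468, 0.304), within a few mm of the mat centre I measured, (0.469, 0.304). The two cameras disagreed on that centre by about 9 mm, well inside the 45 mm limit.
- **Finding the hole:** bore 2 stopped the pin at about 16 mm with 15 N, so it is clogged. Bore 1 let it through to the bottom, where it met 8 N with the tip about 8 mm above the bench. I did not need to try bores 0 and 3.
- **Last checks:** the cameras put the pin handle's middle at z = 0.109 m, against 0.113 m expected at full depth, and about 7 mm nearer the robot than bore 1. I put these differences down to camera and detector error, since the depth by touch agreed.
- **Bystanders:** the sanding block and spare pad read within about 10 mm of their first estimates, which is the measuring noise. The first estimate for the bottle was poor, so I could only check it by eye: it stands and looks unmoved.

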